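# Tip a wax panel over onto the padded board

## Robot

A 6-joint arm with a two-finger parallel gripper is mounted at the origin on the work surface. World frame = base frame: x ahead of the robot, y to its left, z up, the work surface at z = 0. Lengths are in mm, angles in rad, forces in N, time in s.
With the tool pointing down it reaches from about 300 to 875 mm from the base axis. Payload 6.4 kg.
Tool frame: the origin (TCP) lies midway between the tips of the shut fingers; the grasp point (between the pads) lies 19 mm behind it (manip.grasp_offset is the distance from the TCP to the grasp point, in mm); z points along the fingers, x is the direction in which the jaws open and shut, and the axes are right-handed (so a half turn about z gives the same grasp; the last joint's range is limited). The gripper opens to 85 mm and grips with 20 to 120 N. Pads are 22 mm wide; open, the fingers measure 114 mm over their backs; the gripper's body (76 mm by 85 mm) begins 54 mm behind the grasp point. The pads swing forward as they close: fully open they stand 13 mm farther back than shut.
Start: joints at [-1.44, 0.181, 1.607, -0, 1.354, -0.206], TCP at [190.036, -542.704, 231.288] pointing down, gripper open.
Joint ranges: [-2.99, 2.99], [-0.89, 2.07], [0.3, 2.58], [-1.14, 4.28], [0, 2.63], [-3.12, 3.12]. Speed limits (rad/s): [2.57, 2.57, 3.01, 3.14, 3.14, 3.14].

## Interface

Orientations are given as a rotation vector (axis times angle).
In Python, from workcell import manip, read_state, cams, ticket gives the robot as it stands. The module is installed in compiled form; this text tells all that it offers. Calls block until the motion is done:
- manip.move_pose(position, orientation): joint-space move of the TCP to a pose.
- manip.move_linear(position, rate=150, rot=None, max_force=None): straight line of the TCP; rot=None keeps the orientation; rate is the mean speed in mm/s. With max_force (N) it stops when the force on the tool has changed by that much, and returns True; else False.
- manip.set_joints(angles): joint-space move.
- manip.command_gripper(opening, force=None): finger opening in mm; force is the grip in N (None keeps the last); returns when the fingers have stopped.
- manip.pause(seconds).
- manip.solve_ik(position, orientation): joint angles nearest the present ones, or None.
- read_state(): the state.
- cams.capture(name): name is "scene" or "top"; returns the picture (480x640x3 uint8, red, green, blue); there is no depth.
- cams.get_calibration(name): a dict with "vertical_fov" (degrees; the focal length in pixels is half the picture's height over the tangent of half this angle, whatever the lens; pixels are square), "cx", "cy" (the principal point, pixels), "dist_coeffs" ([k1, k2, p1, p2, k3] as OpenCV has them; the pictures are not rectified), "rvec" (rotation vector, rad) and "tvec" (3), from world to camera coordinates, as OpenCV has them. Camera axes: x right, y down, z forward; pixel columns grow to the right and rows downward; lengths in mm; the calibration is good to about 2 mm. A picture is of the moment at which its call begins. get_calibration takes no time and is no camera call.
A pose or a line that the arm cannot do raises manip.IKError and nothing moves.
- ticket.hand_in(): hands the job in, once; it reports no verdict.
Trained networks look in the newest picture that a camera, given by its name, has taken for a name from the list of things; names that differ only in an ending like _2 or _b are one class to them, and where a whole thing is asked for, a point or a joint stands for the part that bears it (a point fixed in the world has none). Each returns a list of dicts, best first, with "score" (0 to 1); they miss things now and then, are a little off and sometimes report something else, mostly with a low value. They report only what shows in the picture. A call takes as long as a camera call.
- cams.recognise(camera, name): "location" ([row, column] in pixels, amid what is visible of it).
- cams.trace(camera, name): "mask" (480x640 bool, what is visible of it) and "location" ([row, column] in pixels, amid what is visible of it).
The state is a dict: "t": time; "joint_pos": joint angles; "joint_velocities": joint speeds; "joint_efforts": joint torques, N m; "tcp_pos": TCP position; "eef_rot": TCP orientation; "force": force on the tool from outside, world axes, zero at the start; "torque": the same for the moment, N m; "finger_gap": finger opening in mm.
Only numpy, scipy, OpenCV 4.12 (cv2) and the standard library are available. Lean on these libraries where they do the work, as an engineer would, in place of code of your own. Each camera call takes 0.05 s, during which the arm holds its last target. There are 200 camera calls.

## Task

Turn the small painted panel face down onto the cork-topped board so that hangers can be fitted to its back: push it against the board's front edge, tip it up from the lip on the robot's side until it stands on its far edge, and let it fall over onto the cork; then push it on until the whole panel lies on the board and nothing hangs over its front edge. Use only the outside of the fingers or the fingertips: do not pinch it or lift it clear, and leave everything else where it stands.

Things in the scene. Friction and masses are not known exactly. Their poses are not given: they have to be found in the camera images.
- panel: Plywood painting panel, cream wax face up, 130 (x) x 140 (y) x 34 mm tall, about 0.16 kg: an 8 mm face board (z 26 to 34) on two battens, 26 high, full length in y: a thin foot strip flush with the +x edge (x 55 to 65) and a wide one set in (x -33 to -7). Origin: middle of the underside; z up (down once flipped); x from lip to foot strip. Starts 10 to 70 mm short of the board, x towards it within 0.25 rad.
- lip (a point): Middle of the lip edge, on the face: panel frame (-65, 0, 34) mm. The lip is the open end of the face board, on the robot's side at first: it reaches 32 mm out past the set-in batten, 8 mm thick, its underside 26 mm above the table with free space below for fingertips that lean under it.
- foot (a point): Middle of the foot edge, on the face: panel frame (65, 0, 34) mm. As the panel tips up this edge slides down the board's front or hooks on its top rim, and the panel stands on it; pushed over some 20 degrees beyond upright it falls on the cork, with up to 45 mm hanging over the front edge.
- foot_left (a point): Corner of the foot edge on the face, panel frame (65, 70, 34) mm.
- foot_right (a point): Corner of the foot edge on the face, panel frame (65, -70, 34) mm.
- board: Plywood board with a cork top, 200 (x) x 260 (y) x 26 mm high, fixed to the table. Origin: middle of its front lower edge, at table height; x points from front to back, away from the robot, y left, z up. The upright front face (x = 0) is the edge to push against. The grippy cork is the top 5 mm, from x = 2. A wooden rail along the back (x 182 to 200) stands 14 mm above the cork.
- tin: Bystander: steel tin, 66 mm across, 75 mm tall; leave alone. Origin at its underside.
- jar: Bystander: amber glass jar with a steel cap, 60 mm across, 85 mm tall; leave alone. Origin at its underside.
- mug: Bystander: white ceramic mug, 76 mm across, 85 mm tall; leave alone. Origin at its underside.
- brush: Bystander: paint brush lying down; leave alone. Origin at its underside.
- scraper: Bystander: flat scraper lying down, 200 mm long; leave alone. Origin at its underside.
- offcut: Bystander: square plywood offcut, 90 x 90 x 18 mm, lying flat; leave alone. Origin at its underside.
- weight: Bystander: dark steel block, 50 x 45 x 40 mm; leave alone. Origin at its underside.

How it is judged (in metres and radians):
On the way, in this order (a step that is already met when the one before it is completed fails the run):
1. the panel stands tipped up (60 to 110 degrees) on its foot edge, that edge at the board's front edge, from 50 mm in front of it to 30 mm in, and no more than 45 mm above the table (angle between panel's own z axis and vertical between 1.05 and 1.92 rad and x of foot in the frame of board between -0.05 and 0.03 m and height (world z) of foot below 0.045 m), for 0.05 s.
2. the panel has gone right over and lies face down (angle between panel's own z axis and vertical above 3 rad and height (world z) of panel above 0.048 m and x of lip in the frame of board above 0.05 m), for 0.1 s.
At the end, for the whole second after the job is handed in: The panel lies flat and still, face down on the cork (within 0.08 rad), no part of it hanging more than 3 mm over the board's front or side edges, in front of the back rail, its x axis along the board's x axis within 0.35 rad (angle between panel's own z axis and vertical above 3.06 rad and height (world z) of panel between 0.054 and 0.066 m and x of each of foot_left, foot_right in the frame of board above -0.003 m and x of lip in the frame of board below 0.186 m and y of foot_left in the frame of board between -0.133 and 0.133 m and y of foot_right in the frame of board between -0.133 and 0.133 m and angle between the x axis of panel and the x axis of board, either way round below 0.35 rad and x of panel in the frame of board above 0.05 m and linear speed of panel below 0.02 m/s); the robot touches nothing.
It fails at once if the panel is lifted clear: its foot edge rises 35 mm above the cork, or its middle 140 mm above the table (height (world z) of foot above 0.061 m or height (world z) of panel above 0.14 m).
It fails at once if the panel is pinched: part of it is between the finger pads at the grasp point while they bear on it (contact force between the fingers and panel above 0.5 N and ((x of the grasp point in the frame of panel between -0.065 and 0.065 m and y of the grasp point in the frame of panel between -0.07 and 0.07 m and z of the grasp point in the frame of panel between 0.026 and 0.034 m) or (x of the grasp point in the frame of panel between -0.033 and -0.007 m and y of the grasp point in the frame of panel between -0.07 and 0.07 m and z of the grasp point in the frame of panel between 0 and 0.026 m) or (x of the grasp point in the frame of panel between 0.055 and 0.065 m and y of the grasp point in the frame of panel between -0.07 and 0.07 m and z of the grasp point in the frame of panel between 0 and 0.026 m))).
It fails at once if a bystander is moved by more than 20 mm (distance of any of tin, jar, mug, brush, scraper, offcut, weight from where it was at the start of the episode above 0.02 m).
It also fails if it takes over 72 s, if anything falls off the work surface, if the arm or the gripper's body presses on something with over 40 N, if the wrist force passes 120 N, or if a joint passes its speed limit or range.

## Working session

There is one attempt and no reset: what is moved stays moved. The work goes in short steps, each a Python script; the robot and the scene stay as the last script left them, time stands still between calls to the robot, and variables do not carry over. Pictures are saved under pics/ and viewed, about 8 in all and at most 12, crops included, and the job is handed in when it is done.

```bash
mkdir -p pics; cat > h.py <<'E'
import numpy as np, cv2
from workcell import manip, read_state, cams, ticket
from scipy.spatial.transform import Rotation as R
def cal(n):
    c=cams.get_calibration(n); f=240/np.tan(np.radians(c["vertical_fov"])/2)
    return np.array([[f,0,c["cx"]],[0,f,c["cy"]],[0,0,1.]]),np.array(c["dist_coeffs"],float),np.array(c["rvec"],float),np.array(c["tvec"],float)
def pix2w(n,uv,z):
    K,d,r,t=cal(n); p=cv2.undistortPoints(np.array(uv,float).reshape(-1,1,2),K,d).reshape(-1,2)
    M=R.from_rotvec(r.ravel()).as_matrix(); o=-M.T@t.ravel(); D=np.c_[p,np.ones(len(p))]@M
    return o+D*((z-o[2])/D[:,2])[:,None]
def w2pix(n,P):
    K,d,r,t=cal(n); return cv2.projectPoints(np.array(P,float).reshape(-1,1,3),r,t,K,d)[0].reshape(-1,2)
def save(n,f):
    im=cams.capture(n); cv2.imwrite('pics/'+f,im[:,:,::-1]); return im
E
cat > s1.py <<'E'
from h import *
for n in ('top','scene'):
    save(n,n+'0.png')
    print(n,'cam at',(-R.from_rotvec(cal(n)[2].ravel()).as_matrix().T@cal(n)[3].ravel()).round())
    for o in ('panel','board','tin','jar','mug','brush','scraper','offcut','weight'):
        q=cams.trace(n,o)
        if not q: print(o,'none'); continue
        q=q[0]; m=q['mask'].astype('uint8'); np.save(f'{n}_{o}.npy',m)
        z={'panel':34,'board':26,'offcut':18}.get(o,0)
        cs=cv2.findContours(m,0,2)[0]; c=max(cs,key=cv2.contourArea)
        b=cv2.boxPoints(cv2.minAreaRect(c))
        print(o,round(q['score'],2),np.round(q['location']),'box px',b.round().tolist(),'w',pix2w(n,b,z)[:,:2].round().tolist())
E
python3 s1.py; python3 -c "
import cv2,numpy as np;a=[cv2.imread(f'pics/{n}0.png') for n in ('top','scene')]
"
```

```text
top cam at [ 503.   22. 1525.]
panel 0.88 [264. 270.] box px [[239.0, 285.0], [246.0, 234.0], [301.0, 241.0], [294.0, 292.0]] w [[491.0, 229.0], [620.0, 212.0], [600.0, 71.0], [472.0, 89.0]]
board none
tin 0.79 [176. 210.] box px [[196.0, 162.0], [225.0, 162.0], [225.0, 190.0], [196.0, 190.0]] w [[817.0, 348.0], [815.0, 271.0], [740.0, 270.0], [742.0, 347.0]]
jar 0.79 [219. 195.] box px [[177.0, 222.0], [186.0, 202.0], [211.0, 214.0], [201.0, 234.0]] w [[658.0, 399.0], [710.0, 373.0], [676.0, 308.0], [625.0, 334.0]]
mug 0.59 [268. 388.] box px [[361.0, 271.0], [396.0, 250.0], [412.0, 276.0], [377.0, 298.0]] w [[523.0, -82.0], [578.0, -175.0], [508.0, -216.0], [453.0, -123.0]]
brush 0.71 [233. 161.] box px [[134.0, 277.0], [166.0, 206.0], [181.0, 212.0], [149.0, 283.0]] w [[515.0, 511.0], [701.0, 428.0], [683.0, 388.0], [497.0, 470.0]]
scraper 0.63 [276. 413.] box px [[389.0, 325.0], [410.0, 251.0], [435.0, 258.0], [414.0, 332.0]] w [[383.0, -154.0], [574.0, -213.0], [555.0, -277.0], [363.0, -218.0]]
offcut 0.83 [212. 376.] box px [[360.0, 193.0], [397.0, 192.0], [399.0, 228.0], [362.
[... 1038 characters left out ...]
 -239.0], [499.0, -92.0], [573.0, -142.0]]
brush 0.85 [359. 456.] box px [[418.0, 362.0], [506.0, 333.0], [513.0, 353.0], [425.0, 383.0]] w [[674.0, 381.0], [482.0, 471.0], [518.0, 511.0], [703.0, 422.0]]
scraper 0.65 [192. 275.] box px [[258.0, 192.0], [279.0, 187.0], [284.0, 202.0], [262.0, 208.0]] w [[546.0, -274.0], [489.0, -252.0], [525.0, -195.0], [580.0, -216.0]]
offcut 0.89 [239. 252.] box px [[229.0, 238.0], [261.0, 214.0], [281.0, 240.0], [248.0, 264.0]] w [[727.0, -169.0], [611.0, -183.0], [640.0, -75.0], [750.0, -66.0]]
weight 0.91 [403. 397.] box px [[375.0, 391.0], [406.0, 383.0], [414.0, 414.0], [383.0, 422.0]] w [[786.0, 364.0], [729.0, 396.0], [773.0, 452.0], [827.0, 421.0]]
```

```bash
python3 -c "
import cv2
a=cv2.imread('pics/top0.png')[120:340,120:450]; cv2.imwrite('pics/a.png',cv2.resize(a,None,fx=2.4,fy=2.4,interpolation=cv2.INTER_CUBIC))
a=cv2.imread('pics/scene0.png')[160:430,180:520]; cv2.imwrite('pics/b.png',cv2.resize(a,None,fx=2.2,fy=2.2,interpolation=cv2.INTER_CUBIC))"
```

```text
(no output)
```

View pics/a.png

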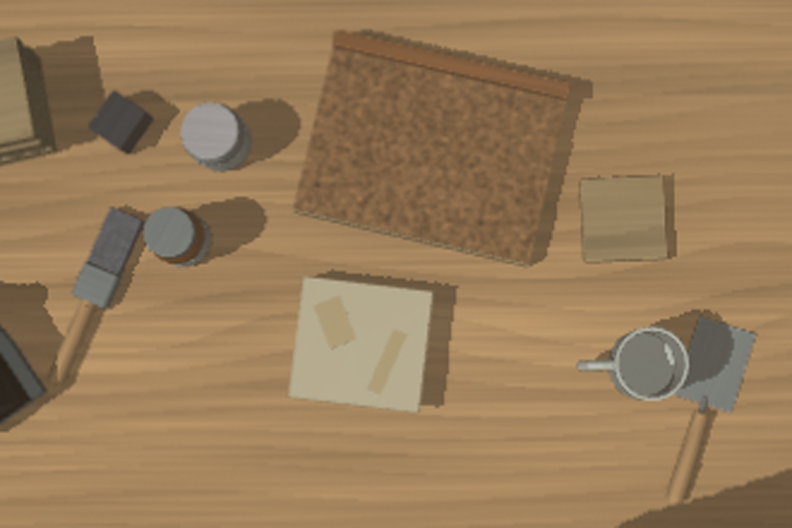

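View pics/b.png

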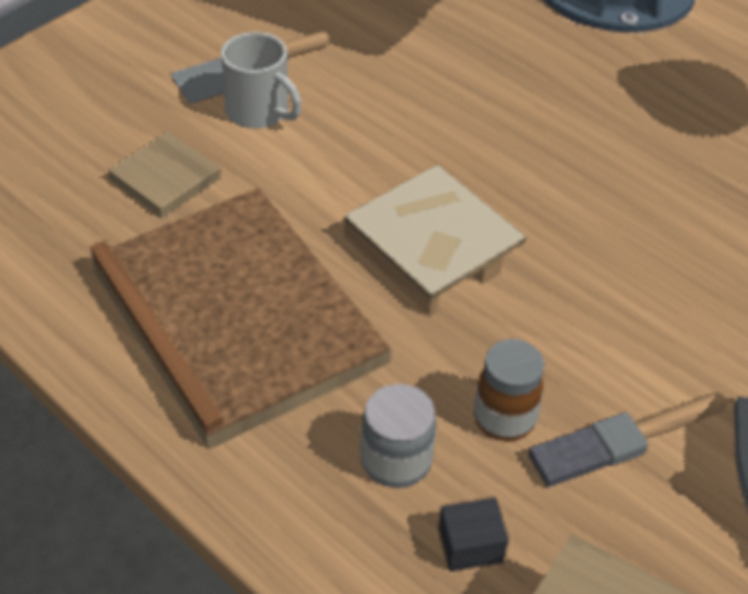

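The top view (2.4x crop) shows the board's front edge running from (297,211) to (527,264). The panel corners are at (303,277), (433,291), (418,411) and (290,397), with clear space on the robot's side. The scene view agrees: battens are under the panel, and the jar and mug stand clear of it. Next I compute poses and check IK for the whole plan.

```bash
cat >> h.py <<'E'
def crop(p): return np.array(p,float)/2.4+120-0.3
def rigid(model,meas):
    m=np.array(model,float);w=np.array(meas)[:,:2];mc,wc=m.mean(0),w.mean(0);a=m-mc;b=w-wc
    th=np.arctan2((a[:,0]*b[:,1]-a[:,1]*b[:,0]).sum(),(a*b).sum());c,s=np.cos(th),np.sin(th)
    t=wc-np.array([[c,-s],[s,c]])@mc
    return t,th
def W(u,v,z):  # board frame -> world, uses board.npy
    x,y,th=np.load('board.npy');c,s=np.cos(th),np.sin(th)
    return np.array([x+c*u-s*v,y+s*u+c*v,z])
def rot(lean,jaw=0):  # lean from vertical towards board +x; jaw axis along board y (tool x=-y or +y)
    th=np.load('board.npy')[2]
    f=np.array([np.cos(th),np.sin(th),0]);l=np.array([-np.sin(th),np.cos(th),0])
    z=np.sin(lean)*f-np.cos(lean)*np.array([0,0,1.]); x=l if jaw==0 else -l
    return R.from_matrix(np.c_[x,np.cross(z,x),z]).as_rotvec()
def Bf(P):
    x,y,th=np.load('board.npy');c,s=np.cos(th),np.sin(th);d=np.array(P)[:2]-[x,y]
    return np.array([c*d[0]+s*d[1],-s*d[0]+c*d[1],P[2]])
E
cat > s2.py <<'E'
from h import *
bt=pix2w('top',crop([[297,211],[527,264]]),26); print(bt.round(), np.linalg.norm(bt[0]-bt[1]))
t,th=rigid([[0,130],[0,-130]],bt); np.save('board.npy',[*t,th]); print('board',t,th)
pt=pix2w('top',crop([[303,277],[433,291],[418,411],[290,397]]),34)
t2,th2=rigid([[65,70],[65,-70],[-65,-70],[-65,70]],pt); print('panel',t2,th2,'in board',Bf([*t2,0]),th2-th)
print(np.linalg.norm(pt-np.roll(pt,1,0),axis=1))
v=Bf([*t2,0])[1]
for jaw in (0,1):
  for u,z,l in ((-200,30,0),(-140,15,0),(-150,11,50),(-120,60,60),(-60,120,75),(-20,130,80),(20,120,80),(-60,40,0),(20,40,0)):
    q=manip.solve_ik(W(u,v,z),rot(np.radians(l),jaw)); print(jaw,u,z,l,None if q is None else np.round(q,2))
E
python3 s2.py
```

```text
[[690. 218.  26.]
 [630. -28.  26.]] 253.15618808079017
board [659.72337244  95.32689669] -0.23990996787314295
panel [546.26934117 149.717653  ] -0.1209481319317874 in board [-123.12870556   25.87457151    0.        ] 0.11896183594135555
[128.00029011 139.21799197 127.88478081 136.41434219]
0 -200 30 0 [ 0.1   0.31  1.92 -0.    0.91 -1.23]
0 -140 15 0 [ 0.07  0.42  1.79 -0.    0.92 -1.26]
0 -150 11 50 [0.31 0.42 2.25 4.08 0.52 1.07]
0 -120 60 60 [0.31 0.41 2.26 3.96 0.67 1.17]
0 -60 120 75 [0.27 0.48 2.2  3.78 0.92 1.3 ]
0 -20 130 80 [0.23 0.55 2.14 3.7  1.   1.34]
0 20 120 80 [0.18 0.61 2.06 3.65 0.97 1.34]
0 -60 40 0 [ 0.03  0.51  1.6  -0.    1.03 -1.3 ]
0 20 40 0 [-0.    0.64  1.39 -0.    1.11 -1.33]
1 -200 30 0 [ 0.1   0.31  1.92 -0.    0.91  1.92]
1 -140 15 0 [ 0.07  0.42  1.79 -0.    0.92  1.88]
1 -150 11 50 [ 0.31  0.42  2.25  4.08  0.52 -2.07]
1 -120 60 60 [ 0.31  0.41  2.26  3.96  0.67 -1.97]
1 -60 120 75 [ 0.27  0.48  2.2   3.78  0.92 -1.84]
1 -20 130 80 [ 0.23  0.55  2.14  3.7   1.   -1.81]
1 20 120 80 [ 0.18  0.61  2.06  3.65  0.97 -1.8 ]
1 -60 40 0 [ 0.03  0.51  1.6  -0.    1.03  1.84]
1 20 40 0 [-0.    0.64  1.39 -0.    1.11  1.81]
```

```bash
cat > s3.py <<'E'
from h import *
v=26; r=min((rot(0,0),rot(0,1)),key=lambda r:np.abs(np.array(manip.solve_ik(W(-235,v,60),r))-read_state()['joint_pos']).max())
manip.move_pose(W(-240,v,120),r)
manip.move_linear(W(-240,v,4),rate=120)
manip.move_linear(W(-170,v,4),rate=60)
hit=manip.move_linear(W(-122,v,4),rate=25,max_force=6)
s=read_state(); print(hit,Bf(s['tcp_pos']),s['force'],s['t'],s['finger_gap'])
manip.move_linear(W(-200,v,4),rate=120)
manip.move_linear(W(-220,v,120),rate=150)
save('top','top1.png'); q=cams.trace('top','panel')[0]
c=max(cv2.findContours(q['mask'].astype('uint8'),0,2)[0],key=cv2.contourArea)
b=pix2w('top',cv2.boxPoints(cv2.minAreaRect(c)),34); print(q['score'],[Bf(p).round() for p in b])
a=cv2.imread('pics/top1.png')[120:340,120:450]; cv2.imwrite('pics/c.png',cv2.resize(a,None,fx=2.4,fy=2.4,interpolation=cv2.INTER_CUBIC))
print(read_state()['t'])
E
python3 s3.py
```

```text
True [-142.20328912   25.89461323    3.41279575] [-0.19899785 -0.98373682 -0.10979651] 7.2917 85.01332394304433
0.58 [array([-131.,   90.,   34.]), array([-1., 90., 34.]), array([ -2., -51.,  34.]), array([-132.,  -50.,   34.])]
8.95
```

View pics/c.png

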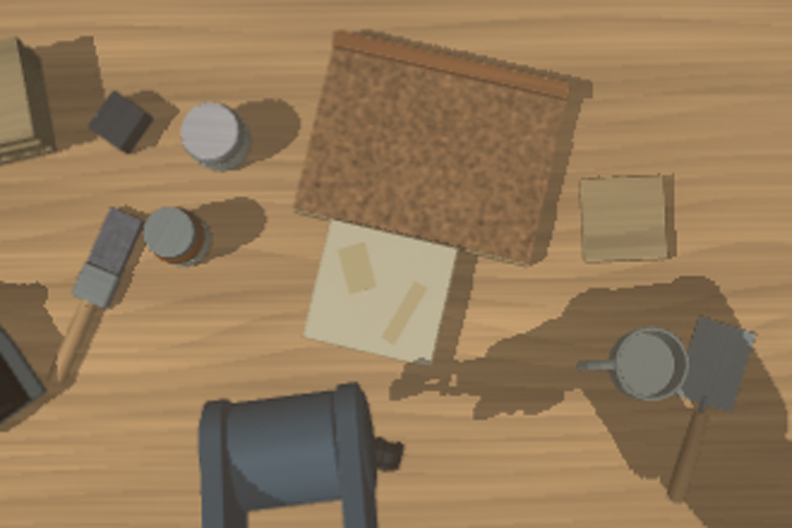

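The panel now sits flush against the board front, with its lip at u≈-131 and its centre at v≈20. Next I tip it partway and check.

```bash
cat > tip.py <<'E'
from h import *
V=20; LIP=-131.; U0=LIP+130  # board front offset in measured frame
def lean(th): return np.radians(57+ (80-57)*np.clip(th/85,0,1))
def B(th):
    if th<=90:
        t=np.radians(th); return (-26*np.tan(t) if 34*np.cos(t)>26 else -34*np.sin(t)),0
def contact(th,d):  # C in (u,z) for panel pitch th deg, insertion d
    t=np.radians(th); px=-65+d
    ex=np.array([np.cos(t),-np.sin(t)]); ez=np.array([np.sin(t),np.cos(t)])
    beta=max(0,np.pi/2-lean(th)-t)
    if th<=90: P0=np.array(B(th))-65*ex
    else:
        P0=np.array([-26*np.tan(t-np.pi/2),0])-65*ex-34*ez
    return np.array([U0,0])+P0+px*ex+26*ez-d*np.tan(beta)*ez
def tcp(th,d):
    l=lean(th); C=contact(th,d); h=11*np.array([np.cos(l),np.sin(l)]); T=C-h
    return W(T[0],V,T[1]),T
def go(th,d,jaw,rate=60,**k):
    p,T=tcp(th,d); return manip.move_linear(p,rate=rate,rot=rot(lean(th),jaw),**k)
E
cat > s4.py <<'E'
from tip import *
for th,d in ((0,7),(20,10),(40,13),(60,14),(90,14),(110,14),(125,14)): print(th,tcp(th,d)[1].round(1),[None if manip.solve_ik(tcp(th,d)[0],rot(lean(th),j)) is None else 'ok' for j in (0,1)])
manip.move_linear(W(-260,V,220),rate=200)
q0=np.array(read_state()['joint_pos'])
c=[np.abs(np.array(manip.solve_ik(W(-230,V,150),rot(lean(0),j)))-q0)[5] for j in (0,1)]; jaw=int(np.argmin(c)); np.save('jaw.npy',jaw); print(c)
manip.move_pose(W(-240,V,150),rot(lean(0),jaw))
manip.command_gripper(0)
print('closed',read_state()['finger_gap'],read_state()['t'])
manip.move_linear(W(-185,V,30),rate=150)
print(manip.move_linear(W(-170,V,11.5),rate=40,max_force=5))
p,T=tcp(0,7); print(T)
print(manip.move_linear(W(T[0],V,11.5),rate=30,max_force=4), Bf(read_state()['tcp_pos']),read_state()['force'])
im=save('scene','sc2.png')
cv2.imwrite('pics/d.png',cv2.resize(im[160:400,240:520],None,fx=2.5,fy=2.5,interpolation=cv2.INTER_CUBIC)); print(read_state()['t'])
E
python3 s4.py
```

```text
0 [-130.    12.2] ['ok', 'ok']
20 [-119.9   54.5] ['ok', 'ok']
40 [-99.9  84.9] ['ok', 'ok']
60 [-69.1 102.9] ['ok', 'ok']
90 [-10.9 105.2] ['ok', 'ok']
110 [ 19.8 100.9] ['ok', 'ok']
125 [38.9 88.8] ['ok', 'ok']Traceback (most recent call last):
  File "s4.py", line 5, in <module>
    c=[np.abs(np.array(manip.solve_ik(W(-230,V,150),rot(lean(0),j)))-q0)[5] for j in (0,1)]; jaw=int(np.argmin(c)); np.save('jaw.npy',jaw); print(c)
              ~~~~~~~~~~~~~~~~~~~~~~~~~~~~~~~~~~~~~~~~~~~~~~~~~~~~~~^~~
TypeError: unsupported operand type(s) for -: 'NoneType' and 'float'
```

```bash
python3 - <<'E'
from tip import *
print(np.round(read_state()['joint_pos'],2))
for u in (-210,-195,-180,-165,-150,-135):
  print(u,[(z,np.round(q,2).tolist() if (q:=manip.solve_ik(W(u,V,z),rot(lean(0),0))) is not None else None) for z in (11.5,40,90,140)])
E
```

```text
[ 0.14 -0.1   1.92  0.    1.32 -1.19]
-210 [(11.5, [0.45, 0.48, 2.35, 4.01, 0.77, 1.29]), (40, [0.45, 0.37, 2.37, 4.09, 0.72, 1.19]), (90, [0.45, 0.18, 2.4, 4.27, 0.63, 0.96]), (140, None)]
-195 [(11.5, [0.42, 0.49, 2.33, 3.99, 0.76, 1.28]), (40, [0.42, 0.38, 2.35, 4.06, 0.7, 1.19]), (90, [0.42, 0.19, 2.38, 4.23, 0.62, 0.97]), (140, None)]
-180 [(11.5, [0.39, 0.49, 2.31, 3.96, 0.74, 1.28]), (40, [0.39, 0.39, 2.34, 4.03, 0.69, 1.19]), (90, [0.39, 0.21, 2.36, 4.2, 0.6, 0.97]), (140, None)]
-165 [(11.5, [0.36, 0.5, 2.29, 3.93, 0.73, 1.28]), (40, [0.36, 0.4, 2.32, 4.0, 0.67, 1.19]), (90, [0.36, 0.22, 2.34, 4.17, 0.58, 0.98]), (140, None)]
-150 [(11.5, [0.33, 0.51, 2.27, 3.91, 0.71, 1.27]), (40, [0.33, 0.41, 2.3, 3.98, 0.66, 1.18]), (90, [0.33, 0.23, 2.32, 4.15, 0.57, 0.98]), (140, None)]
-135 [(11.5, [0.31, 0.51, 2.25, 3.89, 0.69, 1.27]), (40, [0.31, 0.42, 2.27, 3.96, 0.64, 1.18]), (90, [0.31, 0.25, 2.3, 4.13, 0.55, 0.98]), (140, None)]
```

```bash
cat > s4.py <<'E'
from tip import *
q0=np.array(read_state()['joint_pos']); jaw=0; np.save('jaw.npy',jaw)
qt=np.array(manip.solve_ik(W(-205,V,80),rot(lean(0),jaw)))
manip.set_joints([*q0[:3],*qt[3:]]); print(Bf(read_state()['tcp_pos']).round())
manip.set_joints(qt); print(Bf(read_state()['tcp_pos']).round())
manip.command_gripper(0)
print('closed',read_state()['finger_gap'],read_state()['t'])
manip.move_linear(W(-190,V,30),rate=120)
print(manip.move_linear(W(-175,V,11.5),rate=40,max_force=5))
p,T=tcp(0,7)
print(manip.move_linear(W(T[0],V,11.5),rate=30,max_force=4), Bf(read_state()['tcp_pos']),read_state()['force'])
im=save('scene','sc2.png')
cv2.imwrite('pics/d.png',cv2.resize(im[160:400,240:520],None,fx=2.5,fy=2.5,interpolation=cv2.INTER_CUBIC)); print(read_state()['t'])
E
python3 s4.py
```

```text
[ 54. -36. 563.]
[-204.   21.   81.]
closed 0.14503060855972688 15.8583
False
False [-130.20004341   20.03030212   11.42706992] [ 0.17299559 -0.24381431  0.31133562]
18.8833
```

View pics/d.png

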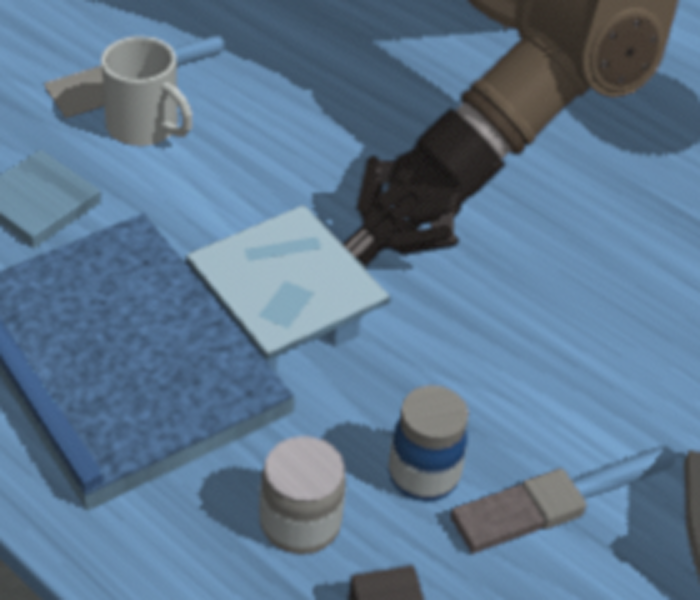

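The fingertips are at (355,245), at the middle of the lip and leaning under it; no force is reported. I'll tip to about 55° and look.

```bash
cat > s5.py <<'E'
from tip import *
import sys
a,b,st,f=int(sys.argv[1]),int(sys.argv[2]),int(sys.argv[3]),sys.argv[4]; jaw=int(np.load('jaw.npy'))
for th in range(a,b+1,st):
    go(th,7+7*min(1,th/45),jaw,rate=60); s=read_state(); print(th,np.round(s['force'],1),Bf(s['tcp_pos']).round(1))
im=save('scene','sc_%s.png'%f)
cv2.imwrite('pics/%s.png'%f,cv2.resize(im[160:400,240:520,::-1],None,fx=2.5,fy=2.5,interpolation=cv2.INTER_CUBIC)); print(read_state()['t'])
E
python3 s5.py 5 55 10 e
```

```text
5 [-1.   0.5  0. ] [-129.    20.1   23.5]
15 [ 0.   0.6 -0.6] [-123.6   20.1   44.7]
25 [ 0.3  0.7 -0.4] [-114.9   20.    64. ]
35 [-0.  -0.7 -0.5] [-104.9   20.    78.7]
45 [-1.   0.3 -1.2] [-92.4  20.   90.1]
55 [-0.5  0.5 -0.9] [-77.3  19.9  99.4]
21.625
```

View pics/e.png

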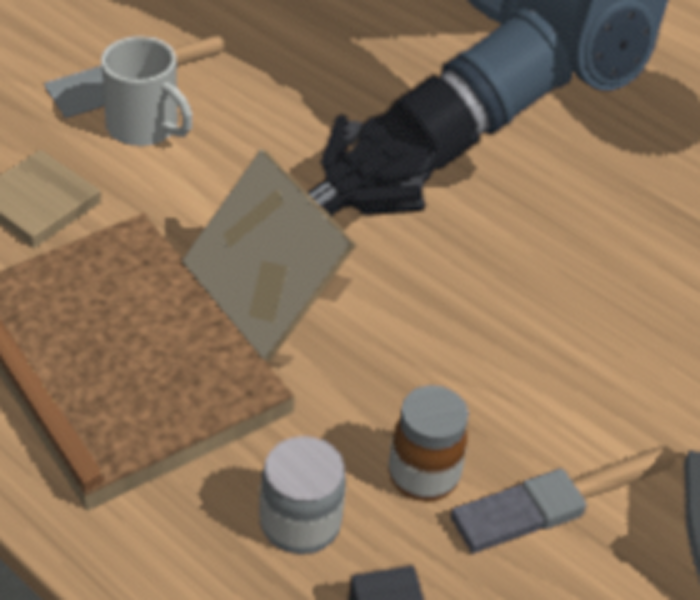

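The panel stands tipped at about 50°. Its foot edge, from (185,262) to (262,358), is still at the board's front edge and square to it. Continuing to 100°.

```bash
python3 s5.py 60 100 8 f
```

```text
60 [-1.   0.7  0.6] [-68.8  20.  102.9]
68 [-28.5  -0.3  37.9] [-52.5  20.3 115.8]
76 [-27.9  -6.6  59.5] [-32.1  20.4 127.5]
84 [-19.4 -11.8  71.6] [-11.7  20.3 134.5]
92 [ -9.8 -14.8  74.8] [  6.7  20.6 137.1]
100 [  0.2 -15.6  68.7] [ 20.4  20.8 137.2]
23.9667
```

View pics/f.png

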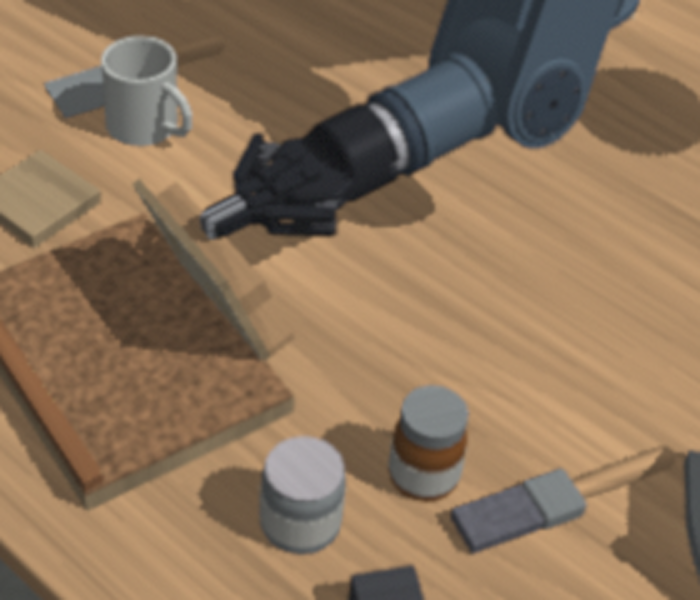

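The foot hooked on the board's top rim: the panel stands at about 95–100°, with its lower edge at board-top height near (265,355). My path assumed the foot would slide down, so the fingers are pressing on the batten's upper side. I'll relieve that upwards and then push it over at the hooked height.

```bash
cat > s6.py <<'E'
from tip import *
jaw=int(np.load('jaw.npy')); r=rot(np.radians(80),jaw)
def st(m): s=read_state(); print(m,np.round(s['force'],1),Bf(s['tcp_pos']).round(1),round(s['t'],2))
st('now')
manip.move_linear(W(20,V,139),rate=60,rot=r); st('up')
for u,z in ((28,140),(36,139),(44,137)):
    manip.move_linear(W(u,V,z),rate=40); st(u)
im=save('scene','sc_g.png'); q=cams.trace('scene','panel'); print([x['score'] for x in q[:1]])
cv2.imwrite('pics/g.png',cv2.resize(im[160:400,240:520,::-1],None,fx=2.5,fy=2.5,interpolation=cv2.INTER_CUBIC))
E
python3 s6.py
```

```text
now [  0.8 -15.3  69.9] [ 20.4  20.8 137.2] 23.97
up [-0.4 -0.   0.1] [ 19.1  19.9 137.4] 24.74
28 [0.9 0.6 0.5] [ 28.3  19.9 139.8] 25.09
36 [-0.5 -0.5  0.3] [ 36.3  19.9 139.1] 25.44
44 [-0.1 -0.4  0.1] [ 44.3  19.9 137. ] 25.8
[0.93]
```

View pics/g.png

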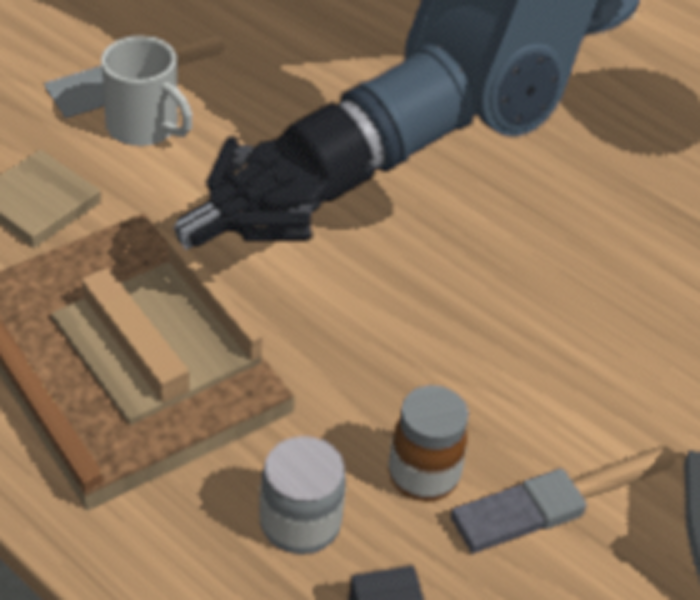

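The panel fell face down onto the cork, with its foot strip at about the front edge, from (150,250) to (260,352). Now I retreat, look from the top, and push it on from behind.

```bash
cat > s7.py <<'E'
from tip import *
q=np.array(read_state()['joint_pos']); u0=[.14,-.1,1.92]
manip.set_joints([*u0,*q[3:]])
manip.set_joints([*u0,0,1.32,-1.19]); print(Bf(read_state()['tcp_pos']).round(),read_state()['t'])
manip.command_gripper(85)
im=save('top','top2.png'); q=cams.trace('top','panel')
if q:
    c=max(cv2.findContours(q[0]['mask'].astype('uint8'),0,2)[0],key=cv2.contourArea)
    b=pix2w('top',cv2.boxPoints(cv2.minAreaRect(c)),45); print(q[0]['score'],[Bf(p).round() for p in b])
cv2.imwrite('pics/i.png',cv2.resize(im[120:340,120:450,::-1],None,fx=2.4,fy=2.4,interpolation=cv2.INTER_CUBIC))
r=rot(0,0)
manip.move_pose(W(-75,V,100),r)
manip.move_linear(W(-75,V,32),rate=120)
manip.move_linear(W(-30,V,32),rate=60)
print(manip.move_linear(W(9,V,32),rate=30,max_force=10)); s=read_state(); print(Bf(s['tcp_pos']),s['force'])
manip.move_linear(W(-60,V,32),rate=100); manip.move_linear(W(-140,V,150),rate=200)
manip.set_joints([*u0,0,1.32,-1.19])
im=save('top','top3.png'); q=cams.trace('top','panel')
if q:
    c=max(cv2.findContours(q[0]['mask'].astype('uint8'),0,2)[0],key=cv2.contourArea)
    for z in (34,60):
        b=pix2w('top',cv2.boxPoints(cv2.minAreaRect(c)),z); print(q[0]['score'],[Bf(p).round() for p in b])
cv2.imwrite('pics/j.png',cv2.resize(im[120:340,120:450,::-1],None,fx=2.4,fy=2.4,interpolation=cv2.INTER_CUBIC))
print(read_state()['t'])
E
python3 s7.py
```

```text
[-259.   21.  221.] 30.9583
0.58 [array([ 2., 91., 45.]), array([134.,  96.,  45.]), array([137., -51.,  45.]), array([  6., -55.,  45.])]
False
[ 9.01098596 19.96311086 31.94570199] [-1.6833038   1.03848158  1.31702997]
0.94 [array([19., 92., 34.]), array([152.,  91.,  34.]), array([149., -51.,  34.]), array([ 17., -50.,  34.])]
0.94 [array([17., 89., 60.]), array([147.,  88.,  60.]), array([144., -52.,  60.]), array([ 14., -51.,  60.])]
38.2083
```

View pics/j.png

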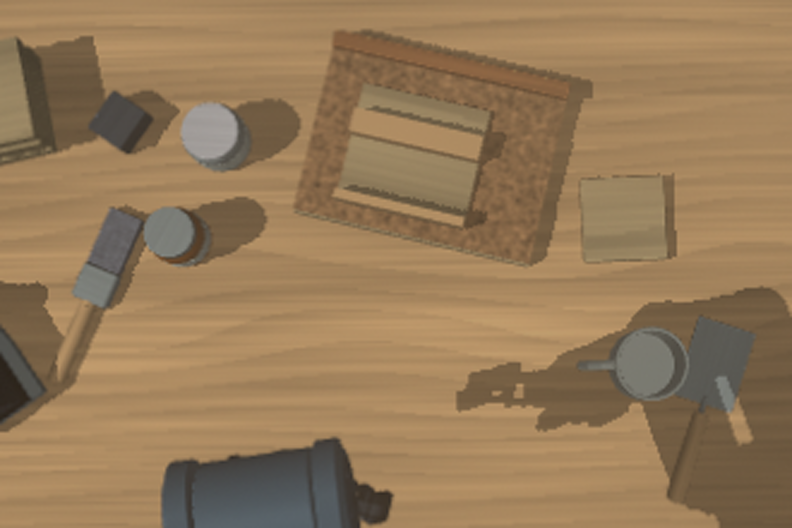

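The panel lies flat and square on the cork. Its foot edge, from (335,192) to (465,225), is well inside the front edge, and its lip is short of the rail at (488,110). The bystanders haven't moved, so I'm handing in.

```bash
python3 -c "
from h import *
ticket.hand_in(); print(read_state()['t'])"
```

```text
the job is handed in; nothing more can be done
the job is handed in; nothing more can be done
```

The panel is face down on the cork with nothing over the board's front edge, and I have handed the job in. I pushed it square against the board with the open fingers, then tipped it up from under the lip with the shut fingers. It stood on its foot edge, hooked on the board's top rim, and I pushed it over. I then pushed it about 15 mm further on from the foot strip.

**Last check (top camera, about 38 s on the clock of 72):**
- **Position:** the foot edge is about 15–20 mm inside the front edge, and the lip is at about 145–150 mm, short of the rail at 182. Sideways it spans about -51 to +91 mm of the ±130 mm board.
- **Alignment:** it lies flat and within about 0.02 rad of the board's axis.
- **Surroundings:** bystanders looked undisturbed in the pictures, and the gripper was clear of everything.

**What went wrong:** between about 68° and 100° of tip, my path assumed the foot would slide down the board's front, but it had hooked on the rim. The fingertips pressed on the batten with about 75–80 N at the wrist, under the 120 N limit, until I raised them. The pictures showed no damage or shift from it. I believe only the fingertips were in contact, not the gripper's body (which has a 40 N limit), but I could not measure that separately.

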